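# Extend the microphone boom to the clipped mark and hold it

### The arm

A 6-joint arm with a two-finger parallel gripper is mounted at the origin on the work surface. World frame = base frame: x ahead of the robot, y to its left, z up, the work surface at z = 0. Lengths are in m, angles in rad, forces in N, time in s.
With the tool pointing down it reaches from about 0.35 to 0.925 m from the base axis. Payload 6.4 kg.
Tool frame: the origin (TCP) lies at the very end of the fingers, on their centre line; the grasp point (between the pads) lies 19 mm behind it; z points along the fingers, y is the line along which they close (so a half turn about z gives the same grasp; the last joint's range is limited). The gripper opens to 94 mm and grips with 3 to 60 N. Pads are 16 mm wide; open, the fingers measure 119 mm over their backs; the gripper's body (75 mm by 177 mm) begins 78 mm behind the grasp point.
Start: joints at [0.967, 0.245, 1.558, -0, 1.339, -0.174], TCP at [0.271, 0.591, 0.205] pointing down, gripper open.
Joint ranges: [-3.13, 3.13], [-1.02, 2.26], [0.13, 2.54], [-0.95, 4.09], [0.21, 2.88], [-2.74, 2.74]. Speed limits (rad/s): [2.57, 2.57, 3.14, 3.14, 3.14, 3.14].

### API

Orientations are given as [roll, pitch, yaw] about the fixed x, y, z axes, in that order (R = Rz(yaw) Ry(pitch) Rx(roll)).
In Python, from station import env, camrig, close_job gives the robot as it stands (env), with the cameras (camrig) and the job as plain functions.
- The arm moves only by the shell command python3 inch.py 'ROWS' [FORCE]. ROWS is a JSON list of rows, 1 to 5 of them, each of 7 numbers: the finger opening in m, then dx, dy, dz in m, then a rotation vector rx, ry, rz in rad; each row shifts and turns the commanded pose from where the row before left it, along the tool's axes as they then stand; what a row does not reach is not made up. A row lasts 1/12 s, in which the tool goes at most 0.0417 m and 0.125 rad, less where a joint would pass 70% of its speed; a pose out of reach is approached as far as the arm can. The fingers move at their own pace and stop on an object; FORCE is the grip in N (left out, the last holds). Time passes only in rows, so rows that do not move let the fingers close. It prints the time, the measured TCP pose, the force, the opening and the grip force at its end. Input that does not fit is refused with a message, and nothing moves.
- env.observe(): the state, without advancing time (a new reading comes with each control period).
- camrig.grab_frame(name): name is "side" or "top"; returns a dict with "image" (420x560x3 uint8, red, green, blue), "depth" (420x560 float32, m along the optical axis (not along the pixel's ray), 0 where there is no reading), "K" (3x3 intrinsics, pixels), "xyz" and "attitude" of the camera in the world. Camera axes: x right, y down, z forward; pixel columns grow to the right and rows downward; lengths in m; the calibration is good to about 2 mm. A picture is of the moment at which its call begins.
- close_job(): hands the job in; it is judged then, once.
The state is a dict: "clock": time; "joint_positions": joint angles; "joint_velocities": joint speeds; "tau": joint torques, N m; "position": TCP position; "orientation": TCP orientation; "force": force on the tool from outside, world axes, zero at the start; "wrist_torque": the same for the moment, N m; "finger_gap": finger opening in m; "grasp_force": force on a finger pad.
Only numpy, scipy, OpenCV 4.12 (cv2) and the standard library are available. Lean on these libraries where they do the work, as an engineer would, in place of code of your own. Each camera call takes 0.05 s, during which the arm holds its last target. There are 200 camera calls.

### The job

The microphone sits on a spring-loaded telescoping boom. Press the boom's lock button to release it, take the boom by the upright black grip post and pull it out until its pointer is level with the middle of the binder clip that marks the scale. Finish while still holding the grip post there, because the spring draws the boom back in; leave the rabbit, jar, clip tray and mug where they stand.

Things in the scene. Friction and masses are not known exactly. Their poses are not given: they have to be found in the camera images.
- boom: Fixed boom stand on a round dark steel foot, 130 mm across. Origin: centre of the foot's underside, on the desk; +y is the way the boom telescopes out, z up. Square aluminium outer tube (26 mm, top z 113 mm) along y -70 to 120 mm at x 0. Flat scale rail beside the rod: x 28 to 54, y 85 to 320, top z 98 mm, dark ticks every 10 mm from y 165, longer every 50.
- lock_top (a point): Centre of the top of the round lock button (22 mm across, aluminium, in a 38 mm black housing) on the outer tube, at boom x 0, y 50, z 137 mm. It is pushed straight down.
- lock (a joint): Lock button, 0 = up, 0.008 m = fully down; the spring takes 1.5 N to start and 5 N to push fully down. Past about 5.5 mm it frees the rod; it springs up again when let go, and the rod stays free.
- rod (a joint): How far the sliding rod (16 mm square steel, 0.5 kg with all it carries) is out, m, 0 to 0.14. Locked at 0; once freed it pops out by itself to about 0.02. Drawn further, a spring of 80 N/m pulls it back (7 N at 0.11), so it must be held. It carries the grip post, the pointer and, 90 mm beyond the post, the upright silver microphone, 43 mm across, top z 185 mm.
- grip (a point): Where to take the grip post, an upright black square post 18 x 18 mm, z 108 to 160 mm, on the rod: this point is on its axis, 12 mm below its top, at boom x 0, y 165 mm + joint rod, z 148 mm. Sides parallel to the boom's axes; it moves only along boom y. Within 65 mm of it along y nothing else stands higher than 117 mm; the button is 115 mm or more behind it.
- pointer (a point): Free end of the thin flat pointer that reaches from the foot of the grip post over the scale rail, at boom x 42 mm, same boom y as the middle of the grip post, z 104 mm.
- clip: Dark steel binder clip, 25 mm wide along y, 16 mm deep, 14 mm tall, fixed on the outer (+x) edge of the scale rail; it marks the wanted scale mark. Origin: middle of its underside, at boom x 53 mm, z 91 mm, y 220 to 275 mm; axes parallel to the boom's.
- rabbit: White ceramic rabbit figurine, 54 mm wide, 95 mm tall, loose on the desk on the +x side of the boom. Origin: centre of its underside.
- jar: Red plastic screw-top jar, 64 mm across, 85 mm tall, loose on the -x side of the boom. Origin: centre of its underside.
- clip_tray: Open steel tray with binder clips, 90 x 130 mm, 22 mm tall, loose. Origin: centre of its underside.
- mug: Blue ceramic mug, 80 mm across, 90 mm tall, loose. Origin: centre of its underside.

How it is judged:
By the outcome, as a careful person would: the job done as asked, in the order asked, and still so for the second after the job is handed in, while the arm keeps its last pose, push and grip.
It also fails if it takes over 43 s, if anything falls off the work surface, if the arm or the gripper's body presses on something with over 40 N, if the wrist force passes 120 N, or if a joint passes its speed limit or range.

## Working session

There is one attempt and no reset: what is moved stays moved. The work goes in short steps, Python scripts to look and compute and a shell command to move; the robot and the scene stay as the last step left them, time stands still between calls to the robot, and variables do not carry over. Pictures are saved under pics/ and viewed, at most 10 in all, crops included, and the job is handed in when it is done.

```bash
ls; mkdir -p pics
cat > h.py <<'E'
import numpy as np,cv2
from scipy.spatial.transform import Rotation as R
from station import env, camrig, close_job
def grab(n):
    f=camrig.grab_frame(n); return f
def cloud(f):
    K=np.array(f["K"]);d=f["depth"];v,u=np.mgrid[0:d.shape[0],0:d.shape[1]]
    p=np.stack([(u-K[0,2])/K[0,0]*d,(v-K[1,2])/K[1,1]*d,d],-1)
    A=np.array(f["attitude"]);A=A if A.shape==(3,3) else R.from_euler('xyz',A).as_matrix()
    return p@A.T+np.array(f["xyz"])
def ray(f,u,v,z):
    K=np.array(f["K"]);A=np.array(f["attitude"]);A=A if A.shape==(3,3) else R.from_euler('xyz',A).as_matrix()
    r=A@np.array([(u-K[0,2])/K[0,0],(v-K[1,2])/K[1,1],1]);o=np.array(f["xyz"])
    return o+r*(z-o[2])/r[2]
E
python3 - <<'E'
from h import *
for n in("top","side"):
    f=grab(n);cv2.imwrite(f"pics/{n}0.png",f["image"][:,:,::-1]);np.savez(f"{n}0.npz",**f);print(n,f["xyz"],f["attitude"],f["K"])
print(env.observe())
E
```

```text
inch.py
pics
station.py
top [0.28928703 0.04949036 1.08021068] [-2.88066331 -0.00324642 -1.55219225] [[389.92105562   0.         273.37372869]
 [  0.         389.92105562 209.23700493]
 [  0.           0.           1.        ]]
side [-0.11516564 -0.89159581  0.87256903] [-2.15019016  0.00427402 -0.62088442] [[443.52791445   0.         274.08982118]
 [  0.         443.52791445 207.09007623]
 [  0.           0.           1.        ]]
{'clock': 0.1, 'joint_positions': array([ 9.66925820e-01,  2.45735060e-01,  1.55886949e+00, -4.99817971e-05,
        1.33871670e+00, -1.74136344e-01]), 'joint_velocities': array([-2.49110763e-03, -5.09636562e-03, -2.35174531e-03,  5.48956369e-04,
        3.81218946e-03,  4.22062224e-05]), 'tau': array([ 9.49077439e-04, -4.16912735e+01, -3.15525913e+01,  6.86320709e-02,
        3.09430039e-02, -1.48262995e-05]), 'position': array([0.27052607, 0.59043498, 0.20447359]), 'orientation': array([-3.13988177e+00, -2.51606268e-04,  2.71186981e+00]), 'force': array([ 0.95458375, -0.54494031,  0.44555673]), 'wrist_torque': array([0.01484759, 0.03390529, 0.01485403]), 'grasp_force': 0.0, 'finger_gap': 0.09388883989637074}
```

View pics/top0.png

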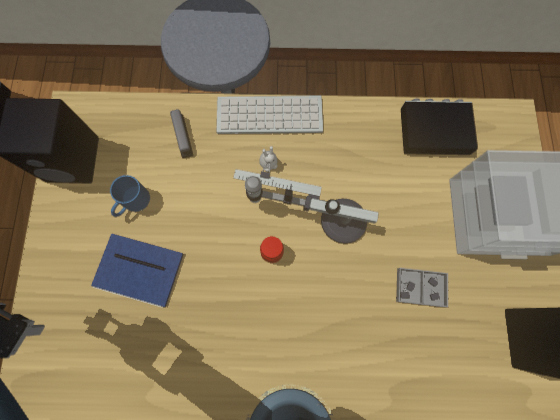

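View pics/side0.png

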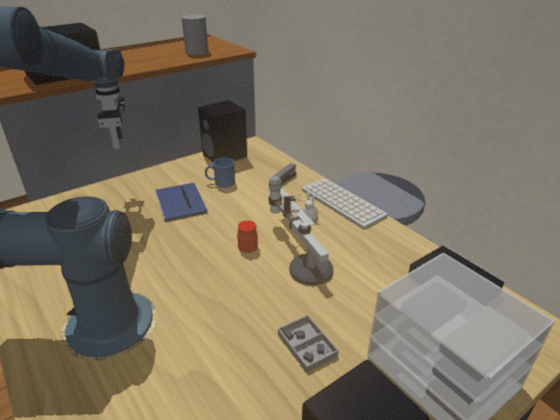

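The top view shows the boom running left from its foot (344,221). The button is near (333,206), the post (289,197), the mic (253,187), and the rail spans (235–320,172–193). Next I'll zoom in and measure.

Run:
```python
from h import *
f=dict(np.load("top0.npz"));im=f["image"][140:250,220:390,::-1]
cv2.imwrite("pics/crop0.png",cv2.resize(im,None,fx=4.7,fy=4.7,interpolation=cv2.INTER_CUBIC))
g=dict(np.load("side0.npz"));im=g["image"][160:290,230:360,::-1]
cv2.imwrite("pics/crop1.png",cv2.resize(im,None,fx=4.6,fy=4.6,interpolation=cv2.INTER_CUBIC))
P=cloud(f)
for n,u,v in(("foot",355,235),("btn",333,206),("post",289,197),("mic",253,184),("jar",271,249),("tubeend",375,216),("clip",265,175),("desk",200,300)):print(n,P[v,u].round(3))
```

```text
foot [ 0.502 -0.175  0.024]
btn [ 0.552 -0.098  0.138]
post [0.57  0.013 0.152]
mic [0.591 0.101 0.184]
jar [0.449 0.055 0.086]
tubeend [ 0.535 -0.209  0.112]
clip [0.644 0.075 0.102]
desk [0.32  0.244 0.003]
```

View pics/crop0.png

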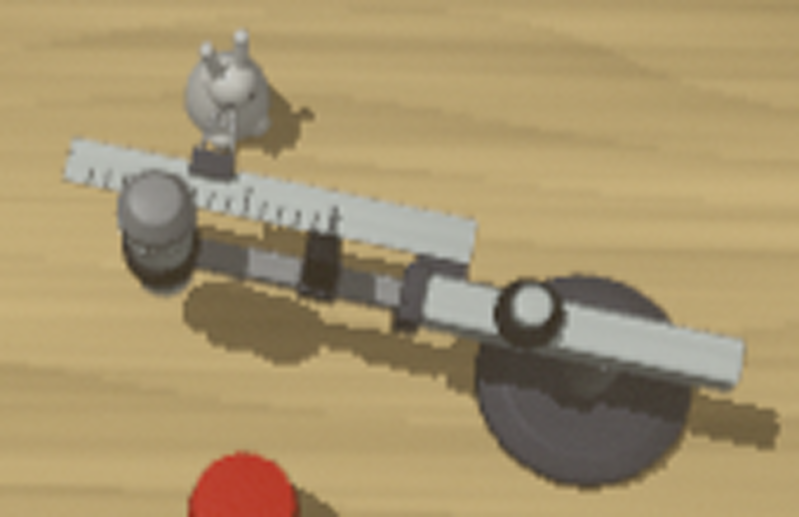

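View pics/crop1.png

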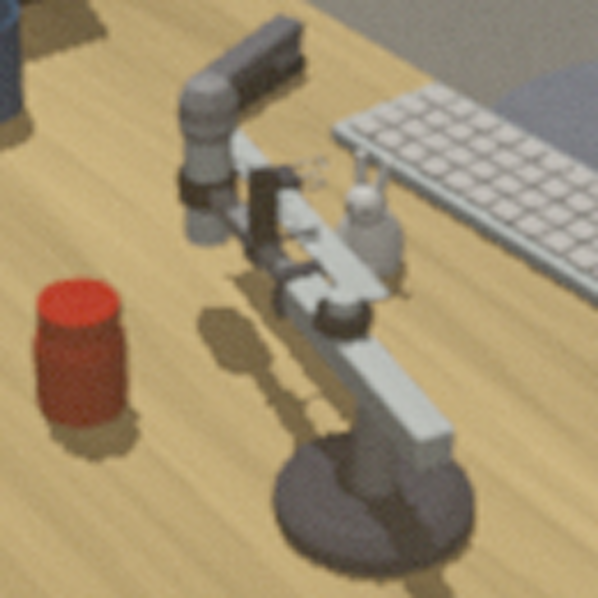

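The crops show the rail corners (crop 73,138 / 65,182 / 475,220 / 467,262), the button top (530,303), the clip (213,163) and the post top (322,250). The clip's inner edge is visible beside the pointer tip. Next I'll fit the boom frame from rays at known heights.

```bash
cat >> h.py <<'E'
def fit(B,W):
    b=B.mean(0);w=W.mean(0);H=(B-b).T@(W-w);a=np.arctan2(H[0,1]-H[1,0],H[0,0]+H[1,1])
    M=np.array([[np.cos(a),-np.sin(a)],[np.sin(a),np.cos(a)]]);return a,M,w-M@b
E
python3 - <<'E'
from h import *
f=dict(np.load("top0.npz"));P=cloud(f)
# crop px, height, boom xy
L=[(73,138,.098,54,320),(65,182,.098,28,320),(475,220,.098,54,85),(467,262,.098,28,85),(531,302,.137,0,50),(745,340,.113,13,-70),(428,276,.113,13,120)]
W=np.array([ray(f,(c[0]+.5)/4.7-.5+220,(c[1]+.5)/4.7-.5+140,c[2])[:2] for c in L]);B=np.array([c[3:] for c in L])/1e3
a,M,t=fit(B,W);print("yaw",a,"t",t,"res mm",((B@M.T+t-W)*1e3).round(1).tolist())
# dense checks
Q=(P[...,:2]-t)@M; z=P[...,2]
im=f["image"].astype(int)
def show(n,m): print(n,m.sum(),Q[m].mean(0).round(4),Q[m].min(0).round(4),Q[m].max(0).round(4),"z",np.median(z[m]).round(4))
near=(abs(Q[...,0])<.08)&(Q[...,1]>-.1)&(Q[...,1]<.34)
show("post",near&(z>.14)&(abs(Q[...,1]-.165)<.03))
show("mic",near&(z>.165)&(Q[...,1]>.22))
show("btn",near&(z>.132)&(abs(Q[...,1]-.05)<.03))
show("btnbright",near&(z>.125)&(abs(Q[...,1]-.05)<.03)&(im.sum(2)>330))
dark=im.sum(2)<270
show("clip",near&dark&(z>.09)&(Q[...,0]>.04)&(Q[...,1]>.2))
for n,x,y,h in(("btn",0,.05,.137),("grip",0,.165,.148),("g20",0,.185,.148)):print(n,M@[x,y]+t)
# clip edges via ray at top
for u,v in((191,146),(238,152),(190,172),(234,180)):
    r=ray(f,(u+.5)/4.7-.5+220,(v+.5)/4.7-.5+140,.105)[:2];print("clipcorner",((r-t)@M).round(4))
o=env.observe();Rt=R.from_euler('xyz',o["orientation"]).as_matrix();print(Rt.round(3).tolist())
E
```

```text
yaw -0.19104805893303323 t [ 0.54674585 -0.14907538] res mm [[-0.7, -0.9], [0.3, 0.7], [-0.7, -2.9], [-1.4, -2.8], [-1.8, -2.5], [0.6, -2.7], [3.6, 11.1]]
post 64 [-0.0023  0.1667] [-0.01   0.158] [0.0083 0.1754] z 0.1597
mic 224 [-0.003   0.2555] [-0.0204  0.2358] [0.02   0.2769] z 0.1801
btn 61 [-0.0017  0.0514] [-0.0113  0.0406] [0.0096 0.0614] z 0.1371
btnbright 55 [-0.0006  0.052 ] [-0.0103  0.0418] [0.0106 0.0614] z 0.1372
clip 35 [0.0525 0.2378] [0.0466 0.2269] [0.0591 0.2498] z 0.1058
btn [ 0.55624025 -0.09998509]
grip [0.57807737 0.01292257]
g20 [0.58187513 0.03255869]
clipcorner [0.0614 0.2534]
clipcorner [0.0634 0.2266]
clipcorner [0.0461 0.2506]
clipcorner [0.0466 0.2253]
[[-0.909, 0.417, -0.001], [0.417, 0.909, -0.001], [0.0, -0.002, -1.0]]
```

```bash
cat >> h.py <<'E'
def boom():
    f=dict(np.load("top0.npz"))
    L=[(73,138,.098,54,320),(65,182,.098,28,320),(475,220,.098,54,85),(467,262,.098,28,85),(531,302,.137,0,50),(745,340,.113,13,-70)]
    W=np.array([ray(f,(c[0]+.5)/4.7-.5+220,(c[1]+.5)/4.7-.5+140,c[2])[:2] for c in L]);B=np.array([c[3:] for c in L])/1e3
    return fit(B,W)
def togo(x,y,z):
    "boom-frame target -> move in tool axes (and rz)"
    a,M,t=boom();o=env.observe();Rt=R.from_euler('xyz',o["orientation"]).as_matrix()
    d=np.r_[M@[x,y]+t,z]-o["position"];D=np.eye(3);D[:2,:2]=M;G=D@np.diag([-1,1,-1])
    print("clock",o["clock"],"go(final tool axes)",(G.T@d).round(4),"rotvec",R.from_matrix(Rt.T@G).as_rotvec().round(4),"F",o["force"].round(2),"gap",o["finger_gap"])
E
python3 - <<'E'
from h import *
a,M,t=boom();print(a,t)
f=dict(np.load("top0.npz"));P=cloud(f);Q=(P[...,:2]-t)@M;z=P[...,2];im=f["image"].astype(int)
def show(n,m): print(n,m.sum(),Q[m].mean(0).round(4),((Q[m].min(0)+Q[m].max(0))/2).round(4))
near=(abs(Q[...,0])<.08)&(Q[...,1]>-.1)&(Q[...,1]<.34)
show("post",near&(z>.14)&(abs(Q[...,1]-.165)<.03));show("mic",near&(z>.165)&(Q[...,1]>.22))
show("btn",near&(z>.132)&(abs(Q[...,1]-.05)<.03))
show("clip",near&(im.sum(2)<270)&(z>.09)&(Q[...,0]>.04)&(Q[...,1]>.2))
g=dict(np.load("side0.npz"));P=cloud(g);Q=(P[...,:2]-t)@M;z=P[...,2]
near=(abs(Q[...,0])<.08)&(Q[...,1]>-.1)&(Q[...,1]<.34)
show("sbtn",near&(z>.132)&(abs(Q[...,1]-.05)<.03));show("spost",near&(z>.157)&(abs(Q[...,1]-.165)<.03))
togo(0,.05,.25)
E
```

```text
-0.1924465336521809 [ 0.54718058 -0.14715564]
post 64 [-0.0026  0.1647] [-0.0011  0.1647]
mic 224 [-0.0034  0.2535] [-0.0006  0.2544]
btn 61 [-0.0018  0.0495] [-0.001  0.049]
clip 35 [0.0521 0.2359] [0.0524 0.2365]
sbtn 36 [-0.0022  0.0475] [-0.0017  0.0489]
spost 18 [-1.000e-04  1.639e-01] [-0.      0.1667]
clock 0.1 go(final tool axes) [-0.4126 -0.6211 -0.0455] rotvec [-0.0017 -0.0005 -0.2373] F [ 0.95 -0.54  0.45] gap 0.09388883989637074
```

```bash
python3 inch.py '[[0,0,0,-0.03,0,0,-0.12],[0,0,0,0,0,0,-0.12]]'; python3 -c "
from h import *
togo(0,.05,.25)"
```

```text
clock: 0.27
position: [0.2718, 0.5923, 0.2396]
orientation: [3.136, 0.002, 2.958]
force: [0.6, 0.0, 1.6]
finger_gap: 0.0838
grasp_force: 0.0
clock 0.2667 go(final tool axes) [-0.4118 -0.6231 -0.0104] rotvec [0.0052 0.0022 0.0084] F [0.64 0.03 1.55] gap 0.08382762804962689
```

```bash
for i in 1; do python3 inch.py '[[0,-0.02,-0.03,0,0,0,0],[0,-0.02,-0.03,0,0,0,0],[0,-0.02,-0.03,0,0,0,0],[0,-0.02,-0.03,0,0,0,0],[0,-0.02,-0.03,0,0,0,0]]' >/dev/null; python3 inch.py '[[0,-0.02,-0.03,0,0,0,0],[0,-0.02,-0.03,0,0,0,0],[0,-0.02,-0.03,0,0,0,0],[0,-0.02,-0.03,0,0,0,0],[0,-0.02,-0.03,0,0,0,0]]';python3 inch.py '[[0,-0.02,-0.03,0,0,0,0],[0,-0.02,-0.03,0,0,0,0],[0,-0.02,-0.03,0,0,0,0],[0,-0.02,-0.03,0,0,0,0],[0,-0.02,-0.03,0,0,0,0]]'; done;  python3 -c "
from h import *
togo(0,.05,.25)"
```

```text
clock: 1.1
position: [0.4107, 0.2569, 0.2351]
orientation: [-3.141, -0.0, 2.952]
force: [0.4, 0.3, -0.7]
finger_gap: 0.0174
grasp_force: 0.0
clock: 1.52
position: [0.4806, 0.0906, 0.2352]
orientation: [3.142, -0.0, 2.952]
force: [0.2, -0.0, 0.3]
finger_gap: 0.0007
grasp_force: 0.0
clock 1.5167 go(final tool axes) [-0.1108 -0.1707 -0.0148] rotvec [ 0.     -0.0003  0.0025] F [ 0.16 -0.04  0.32] gap 0.0006523288286184507
```

```bash
python3 inch.py '[[0,-0.02,-0.03,0,0,0,0],[0,-0.02,-0.03,0,0,0,0],[0,-0.02,-0.03,0,0,0,0],[0,-0.02,-0.03,0,0,0,0],[0,-0.02,-0.03,0,0,0,0]]'>/dev/null;python3 inch.py '[[0,-0.01,-0.02,0,0,0,0],[0,0,0,0,0,0,0],[0,0,0,0,0,0,0],[0,0,0,0,0,0,0]]' ;  python3 -c "
from h import *
togo(-.001,.0495,.14)"
```

```text
clock: 2.27
position: [0.5561, -0.0945, 0.235]
orientation: [3.141, -0.001, 2.952]
force: [0.3, 0.1, 0.7]
finger_gap: 0.0008
grasp_force: 0.0
clock 2.2667 go(final tool axes) [-0.0004 -0.0039  0.095 ] rotvec [ 0.0006 -0.001   0.003 ] F [0.27 0.12 0.68] gap 0.0007519310659922061
```

```bash
python3 inch.py '[[0,0,-0.004,0.03,0,0,0],[0,0,0,0.03,0,0,0],[0,0,0,0.02,0,0,0],[0,0,0,0.013,0,0,0],[0,0,0,0,0,0,0]]';python3 inch.py '[[0,0,0,0.002,0,0,0],[0,0,0,0.002,0,0,0],[0,0,0,0.001,0,0,0],[0,0,0,0.001,0,0,0],[0,0,0,0,0,0,0]]' ;  python3 -c "
from h import *
togo(-.001,.0495,.13)"
```

```text
clock: 2.68
position: [0.5536, -0.0972, 0.1393]
orientation: [3.14, -0.006, 2.953]
force: [-0.7, 0.6, -0.9]
finger_gap: 0.0003
grasp_force: 0.0
clock: 3.1
position: [0.5563, -0.0994, 0.1373]
orientation: [-3.141, 0.002, 2.952]
force: [-0.4, 0.3, 0.2]
finger_gap: 0.0002
grasp_force: 0.5
clock 3.1 go(final tool axes) [0.0008 0.0009 0.0073] rotvec [-0.0002  0.0017  0.0026] F [-0.37  0.34  0.23] gap 0.00023649754963763573
```

```bash
python3 inch.py '[[0,0,0,0.002,0,0,0],[0,0,0,0.002,0,0,0],[0,0,0,0.001,0,0,0],[0,0,0,0.001,0,0,0],[0,0,0,0,0,0,0]]'; python3 inch.py '[[0,0,0,0.001,0,0,0],[0,0,0,0.001,0,0,0],[0,0,0,0,0,0,0],[0,0,0,0,0,0,0]]'
python3 - <<'E'
from h import *
a,M,t=boom();f=grab("top");P=cloud(f);Q=(P[...,:2]-t)@M;z=P[...,2]
m=(abs(Q[...,0])<.04)&(z>.165)&(z<.2)&(Q[...,1]>.22)&(Q[...,1]<.34);print(m.sum(),Q[m].mean(0));togo(-.001,.0495,.13)
E
```

```text
clock: 3.52
position: [0.5563, -0.0994, 0.1308]
orientation: [-3.142, 0.001, 2.952]
force: [0.8, 0.0, 3.6]
finger_gap: 0.0004
grasp_force: 2.0
clock: 3.85
position: [0.5564, -0.0994, 0.1292]
orientation: [-3.141, 0.001, 2.952]
force: [-0.6, 0.5, 6.0]
finger_gap: 0.0
grasp_force: 3.2
223 [-0.00302924  0.27074556]
clock 3.9 go(final tool axes) [ 0.0009  0.0009 -0.0007] rotvec [-0.0002  0.0015  0.0026] F [-0.04  1.2   7.33] gap 0.00037289830700037367
```

The rod is free: the mic moved about 17 mm and is still easing out. Now I'll lift off and go above the post.

```bash
python3 inch.py '[[0,0,0,-0.03,0,0,0],[0,0,0,-0.03,0,0,0],[0,0,0,-0.03,0,0,0],[0.07,0,0.03,0,0,0,0],[0.07,0,0.035,0,0,0,0]]'; python3 inch.py '[[0.07,0,0.035,0,0,0,0],[0.07,0,0.035,0,0,0,0],[0.07,0,0,0,0,0,0],[0.07,0,0,0,0,0,0],[0.07,0,0,0,0,0,0]]'
python3 - <<'E'
from h import *
a,M,t=boom();f=grab("top");P=cloud(f);Q=(P[...,:2]-t)@M;z=P[...,2]
m=(abs(Q[...,0])<.04)&(z>.165)&(z<.19)&(Q[...,1]>.25)&(Q[...,1]<.34);print(m.sum(),Q[m].mean(0));togo(-.001,.185,.13)
f=grab("side");cv2.imwrite("pics/s2.png",cv2.resize(f["image"][120:290,200:370,::-1],None,fx=3.5,fy=3.5,interpolation=2))
E
```

```text
clock: 4.32
position: [0.5687, -0.0365, 0.2201]
orientation: [-3.141, 0.003, 2.948]
force: [-0.1, -0.3, -0.5]
finger_gap: 0.0104
grasp_force: 0.0
clock: 4.73
position: [0.5806, 0.033, 0.2174]
orientation: [-3.141, -0.002, 2.952]
force: [0.5, 0.1, -0.5]
finger_gap: 0.0439
grasp_force: 0.0
0 [nan nan]
clock 4.7833 go(final tool axes) [-0.0004  0.0022  0.0877] rotvec [-0.0005 -0.0014  0.0018] F [ 0.38 -0.21  0.34] gap 0.04772035603765089<stdin>:3: RuntimeWarning: Mean of empty slice.
  ret = um.true_divide(
```

View pics/s2.png

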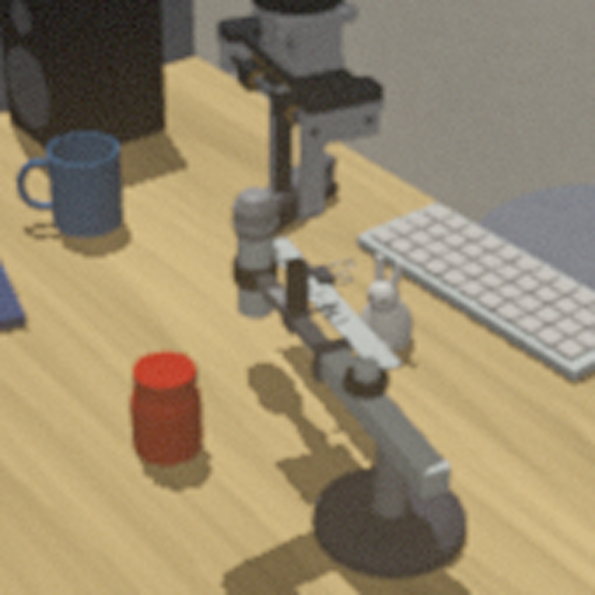

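The side view shows the gripper open above the post (post top at about crop 297,265) and the rod popped out. I'll check the post with side depth, then descend.

Run:
```python
from h import *
a,M,t=boom();g=grab("side");P=cloud(g);Q=(P[...,:2]-t)@M;z=P[...,2]
m=(abs(Q[...,0])<.03)&(z>.13)&(z<.163)&(abs(Q[...,1]-.185)<.03)
print(m.sum(),Q[m].min(0),Q[m].max(0),z[m].max())
togo(-.001,.185,.131)
```

```text
70 [-0.00942818  0.17227404] [0.00937263 0.19177717] 0.16225977217018617
clock 4.8833 go(final tool axes) [-0.0001  0.0026  0.087 ] rotvec [-0.0003 -0.0008  0.001 ] F [ 0.09 -0.69  0.01] gap 0.0559065773170036
```

```bash
python3 inch.py '[[0.07,0,0,0.03,0,0,0],[0.07,0,0,0.03,0,0,0],[0.07,0,0,0.02,0,0,0],[0.07,0,0,0.009,0,0,0],[0.07,0,0,0,0,0,0]]'; python3 inch.py '[[0,0,0,0,0,0,0],[0,0,0,0,0,0,0],[0,0,0,0,0,0,0],[0,0,0,0,0,0,0],[0,0,0,0,0,0,0]]' 35; python3 inch.py '[[0,0,0,0,0,0,0],[0,0,0,0,0,0,0],[0,0,0,0,0,0,0],[0,0,0,0,0,0,0],[0,0,0,0,0,0,0]]' 35;python3 -c "
from h import *
togo(-.001,.2365,.129)"
```

```text
clock: 5.3
position: [0.5795, 0.0326, 0.1269]
orientation: [-3.141, -0.005, 2.95]
force: [-0.8, 0.3, 0.4]
finger_gap: 0.07
grasp_force: 0.0
clock: 5.72
position: [0.5818, 0.0333, 0.1305]
orientation: [3.141, 0.002, 2.952]
force: [0.4, 0.3, 0.4]
finger_gap: 0.0402
grasp_force: 0.0
clock: 6.13
position: [0.5812, 0.0334, 0.1295]
orientation: [3.141, -0.0, 2.952]
force: [-0.1, -0.5, 1.0]
finger_gap: 0.0181
grasp_force: 35.0
clock 6.1333 go(final tool axes) [-0.0001  0.0528  0.0005] rotvec [ 0.0001 -0.      0.0024] F [-0.06 -0.46  1.01] gap 0.01810182664655768
```

Gripped at an 18.1 mm opening. Now pull about 52 mm along boom y.

```bash
python3 inch.py '[[0,0,0.01,0,0,0,0],[0,0,0.015,0,0,0,0],[0,0,0.015,0,0,0,0],[0,0,0.008,0,0,0,0],[0,0,0.004,0,0,0,0]]' 40; python3 inch.py '[[0,0,0,0,0,0,0],[0,0,0,0,0,0,0],[0,0,0,0,0,0,0],[0,0,0,0,0,0,0]]'
python3 - <<'E'
from h import *
togo(-.001,.2365,.129)
for n,c in(("top",(150,230,210,330)),("side",(170,240,260,340))):
    f=grab(n);np.savez(n+"1.npz",**f);a,b,l,r=c
    cv2.imwrite(f"pics/{n}3.png",cv2.resize(f["image"][a:b,l:r,::-1],None,fx=6.6,fy=6.6,interpolation=2))
E
```

```text
clock: 6.55
position: [0.5915, 0.0849, 0.1295]
orientation: [-3.141, 0.001, 2.953]
force: [0.3, -5.3, 0.6]
finger_gap: 0.0178
grasp_force: 40.0
clock: 6.88
position: [0.5912, 0.0838, 0.1295]
orientation: [-3.141, 0.001, 2.951]
force: [2.7, -4.7, -0.4]
finger_gap: 0.0173
grasp_force: 40.0
clock 6.8833 go(final tool axes) [0.0001 0.0014 0.0005] rotvec [-0.0003  0.0006  0.0021] F [ 2.65 -4.73 -0.4 ] gap 0.01734821862178052
```

View pics/top3.png

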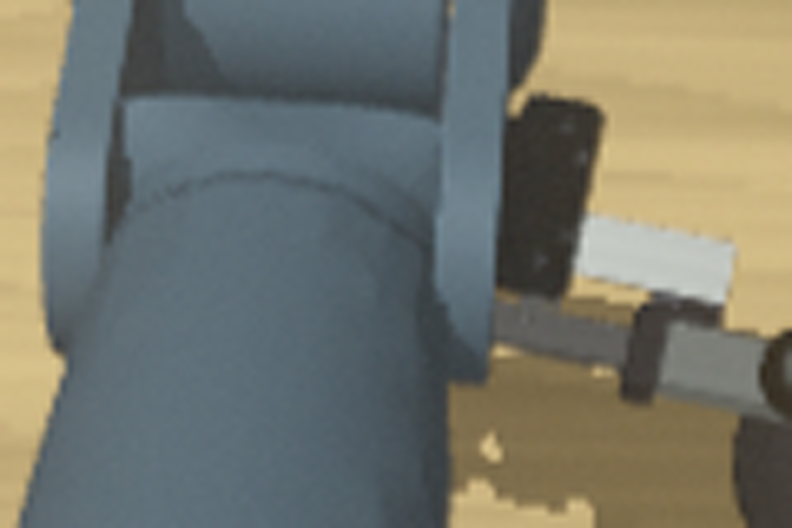

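View pics/side3.png

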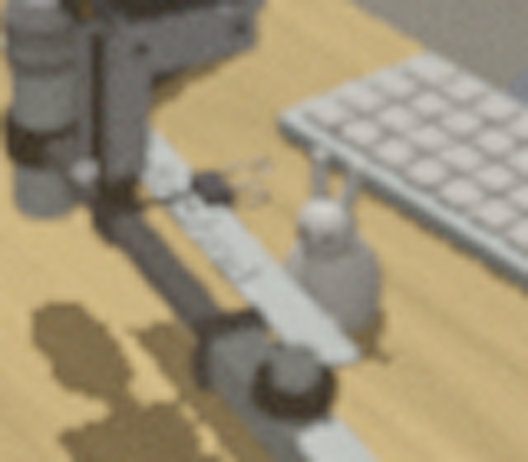

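The top view is blocked by the wrist. The side view shows the pointer (crop ~135–190,200) meeting the clip body (crop ~195–232,172–205). I'll measure with averaged side frames: the clip and pointer in the boom frame, and the mic's shift.

Run:
```python
from h import *
a,M,t=boom();g0=dict(np.load("side0.npz"));fs=[grab("side") for _ in range(8)]
f=dict(fs[0]);f["image"]=np.mean([x["image"] for x in fs],0).astype(np.uint8)
d=np.array([x["depth"] for x in fs]);f["depth"]=np.median(d,0);np.savez("side2.npz",**f)
for n,g in(("0",g0),("now",f)):
    P=cloud(g);Q=(P[...,:2]-t)@M;z=P[...,2];im=g["image"].astype(int)
    lo=.25 if n=="0" else .3
    m=(abs(Q[...,0])<.03)&(z>.065)&(z<.095)&(Q[...,1]>lo-.035)&(Q[...,1]<lo+.06)
    print(n,"mic low",m.sum(),Q[m].mean(0).round(4),Q[m].min(0).round(4),Q[m].max(0).round(4))
    m=(im.sum(2)<230)&(z>.085)&(z<.115)&(Q[...,0]>.042)&(Q[...,0]<.07)&(Q[...,1]>.2)&(Q[...,1]<.29)
    v,u=np.nonzero(m);print(" clip px",m.sum(),u.mean(),v.mean(),Q[m].mean(0).round(4),Q[m].min(0).round(4),Q[m].max(0).round(4))
A=np.vstack([cv2.resize(x["image"][180:215,268:308,::-1],None,fx=12,fy=8.4,interpolation=2) for x in (f,)])
c=cv2.resize(f["image"][185:210,268:308,::-1],None,fx=20,fy=20,interpolation=2);
# overlay the predicted clip rectangle & pointer line at boom y
K=np.array(f["K"]);Am=np.array(f["attitude"]);Am=Am if Am.shape==(3,3) else R.from_euler('xyz',Am).as_matrix()
def px(x,y,z):
    p=Am.T@(np.r_[M@[x,y]+t,z]-f["xyz"]);q=K@p/p[2];return int((q[0]-268+.5)*20),int((q[1]-185+.5)*20)
for y in(.225,.235,.245):cv2.line(c,px(.028,y,.104),px(.061,y,.104),(0,0,255) if y==.235 else (0,255,0),1)
cv2.imwrite("pics/z4.png",c)
togo(-.001,.2365,.129)
```

```text
0 mic low 53 [-0.0091  0.245 ] [-0.0211  0.2153] [0.0071 0.2631]
 clip px 3 292.6666666666667 199.0 [0.052  0.2307] [0.0489 0.2277] [0.0554 0.2364]
now mic low 54 [-0.0092  0.3129] [-0.0206  0.288 ] [0.0058 0.3267]<stdin>:11: RuntimeWarning: Mean of empty slice.
  ret = ret.dtype.type(ret / rcount)
  ret = um.true_divide(
Traceback (most recent call last):
ValueError: zero-size array to reduction operation minimum which has no identity
```

Run:
```python
from h import *
a,M,t=boom();f=dict(np.load("side2.npz"))
c=cv2.resize(f["image"][185:210,268:308,::-1],None,fx=20,fy=20,interpolation=2)
c=cv2.convertScaleAbs(c,alpha=1.5)
K=np.array(f["K"]);Am=np.array(f["attitude"]);Am=Am if Am.shape==(3,3) else R.from_euler('xyz',Am).as_matrix()
def px(x,y,z):
    p=Am.T@(np.r_[M@[x,y]+t,z]-f["xyz"]);q=K@p/p[2];return int((q[0]-268+.5)*20),int((q[1]-185+.5)*20)
for y in(.225,.235,.245):cv2.line(c,px(.028,y,.104),px(.061,y,.104),(0,0,255) if y==.235 else (0,255,0),1)
cv2.imwrite("pics/z4.png",c)
```

```text
(no output)
```

View pics/z4.png

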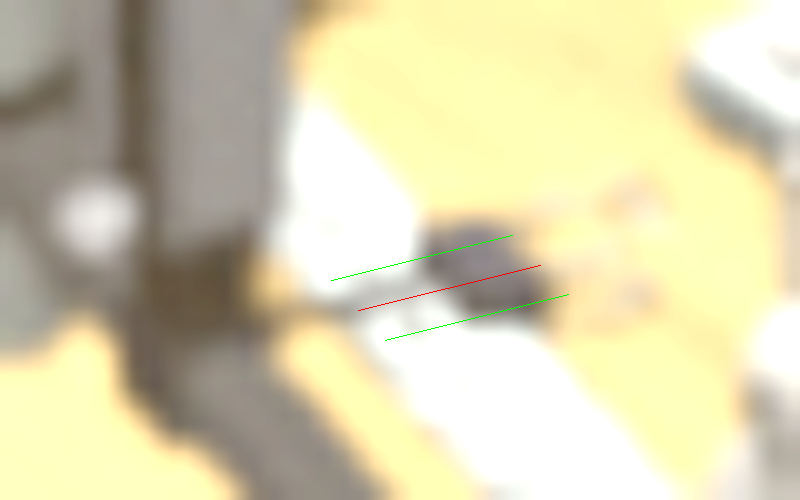

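The pointer meets the clip near its middle: pointer line at crop (415,285), clip body (425–550,225–315). I'll quantify it with darkness profiles along boom y, on the original top frame for the clip and pointer and on the side frame now.

Run:
```python
from h import *
a,M,t=boom()
def prof(f,x,y,z):
    K=np.array(f["K"]);A=np.array(f["attitude"]);A=A if A.shape==(3,3) else R.from_euler('xyz',A).as_matrix()
    p=(np.c_[np.c_[np.full_like(y,x),y]@M.T+t,np.full_like(y,z)]-f["xyz"])@A;q=p@K.T;q=(q[:,:2]/q[:,2:]).astype(np.float32)
    return cv2.remap(cv2.cvtColor(f["image"],cv2.COLOR_RGB2GRAY),q[None,:,0],q[None,:,1],cv2.INTER_LINEAR)[0].astype(int)
T=dict(np.load("top0.npz"));S0=dict(np.load("side0.npz"));S=dict(np.load("side2.npz"))
yc=np.arange(.215,.262,.002);yp=np.arange(.145,.187,.002)
print("y",(yc*1e3).round().astype(int).tolist())
for x in(.048,.052,.056):print("top clip",x,prof(T,x,yc,.105).tolist())
for x in(.046,.050,.054,.058):print("side clip",x,prof(S,x,yc,.105).tolist())
for x in(.030,.034,.038,.041):print("side ptr",x,prof(S,x,yc,.104).tolist())
print("yp",(yp*1e3).round().astype(int).tolist())
for x in(.014,.02,.034,.038):print("top ptr0",x,prof(T,x,yp,.104).tolist(),"side ptr0",prof(S0,x,yp,.104).tolist())
```

```text
y [215, 217, 219, 221, 223, 225, 227, 229, 231, 233, 235, 237, 239, 241, 243, 245, 247, 249, 251, 253, 255, 257, 259, 261]
top clip 0.048 [186, 186, 186, 160, 125, 93, 84, 83, 84, 86, 85, 86, 86, 85, 86, 87, 91, 103, 151, 182, 187, 187, 187, 185]
top clip 0.052 [176, 177, 170, 158, 147, 105, 88, 87, 86, 87, 88, 88, 89, 89, 89, 90, 90, 116, 148, 173, 177, 174, 167, 163]
top clip 0.056 [164, 163, 163, 161, 148, 122, 92, 88, 87, 87, 87, 88, 88, 88, 88, 89, 90, 102, 140, 156, 160, 158, 156, 159]
side clip 0.046 [170, 161, 147, 128, 106, 86, 86, 85, 83, 87, 89, 86, 83, 87, 91, 94, 117, 138, 158, 174, 181, 187, 192, 193]
side clip 0.05 [149, 135, 120, 104, 85, 84, 83, 83, 85, 87, 89, 91, 90, 89, 90, 95, 103, 114, 126, 140, 155, 171, 178, 182]
side clip 0.054 [143, 131, 118, 101, 88, 80, 81, 84, 88, 90, 93, 95, 94, 93, 95, 98, 101, 110, 128, 144, 157, 164, 170, 174]
side clip 0.058 [156, 155, 150, 138, 126, 114, 108, 107, 107, 108, 111, 113, 112, 111, 111, 110, 112, 124, 137, 151, 160, 166, 172, 177]
side ptr 0.03 [177, 176, 176, 176, 174, 174, 179, 170, 158, 145, 134, 133, 137, 148, 158, 1
[... 818 characters left out ...]
9, 159, 160, 147, 98, 70, 60, 59, 60, 60, 61, 62, 62, 69, 86, 101, 103, 103, 104, 106] side ptr0 [163, 162, 159, 156, 157, 158, 159, 157, 152, 141, 128, 116, 115, 123, 129, 135, 138, 136, 128, 119, 107, 95]
top ptr0 0.034 [183, 183, 184, 184, 184, 184, 185, 184, 160, 121, 109, 154, 181, 179, 140, 157, 179, 185, 185, 150, 142, 179] side ptr0 [187, 187, 187, 182, 174, 163, 152, 142, 133, 126, 120, 118, 127, 145, 160, 170, 174, 176, 177, 176, 175, 176]
top ptr0 0.038 [182, 183, 183, 184, 183, 183, 184, 173, 152, 123, 129, 156, 182, 184, 170, 169, 183, 185, 186, 182, 175, 182] side ptr0 [189, 190, 189, 188, 184, 178, 170, 161, 152, 141, 130, 130, 137, 149, 162, 172, 183, 189, 187, 185, 184, 184]
```

Estimates say the pointer is 0.5–1.7 mm short (clip middle to the original pointer is 72.8 mm, and it has moved about 71 mm). I'll nudge it by 1 mm and recheck.

```bash
python3 inch.py '[[0,0,0.001,0,0,0,0],[0,0,0,0,0,0,0],[0,0,0,0,0,0,0],[0,0,0,0,0,0,0],[0,0,0,0,0,0,0]]' 45; python3 inch.py '[[0,0,0,0,0,0,0],[0,0,0,0,0,0,0],[0,0,0,0,0,0,0],[0,0,0,0,0,0,0],[0,0,0,0,0,0,0]]'; python3 -c "
from h import *
togo(-.001,.2365,.129)
print(env.observe()['joint_velocities'].round(3))"
```

```text
clock: 7.8
position: [0.5915, 0.085, 0.1296]
orientation: [-3.141, 0.001, 2.952]
force: [2.7, -3.9, -0.4]
finger_gap: 0.0176
grasp_force: 45.0
clock: 8.22
position: [0.5915, 0.085, 0.1295]
orientation: [-3.141, 0.001, 2.952]
force: [2.3, -3.4, -0.7]
finger_gap: 0.0179
grasp_force: 45.0
clock 8.2167 go(final tool axes) [0.0001 0.0002 0.0005] rotvec [-0.0002  0.0007  0.0024] F [ 2.28 -3.41 -0.69] gap 0.01790325223293267
[ 0.001 -0.001  0.     0.    -0.    -0.   ]
```

```bash
python3 -c "
from station import env, camrig, close_job
print(close_job())"
```

```text
the job is handed in; nothing more can be done
None
```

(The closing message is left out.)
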